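# Sweep lens cells through the tray gate into the slot

## Task

Sweep the three round lens cells lying in the pan of the sorting tray through its narrow gate into the slot, one at a time: push each cell with the fingertips until it is wholly through the gate and in the slot before the next one is brought up to the mouth of the gate. Only push them along the tray floor, never pick them up, and leave them lying flat in the slot; do not disturb the vial, the cup and the tape roll beside the tray.

Things in the scene. Friction and masses are not known exactly. Their poses are not given: they have to be found in the camera images.
- tray: sorting tray (grey floor, aluminium walls), fixed. Origin on the bench under the gate's middle; x points from the pan through the gate along the slot, z up. Floor 4 mm above the bench; walls only 6 mm above the floor (10 mm above the bench): cells stand 12 mm proud, so fingertips pushing one can pass over the walls. Pan: x -169 to -3 mm, y -84 to 84 mm. At its +x end is the gate, then the slot
- gate (a point): middle of the gate, on the tray floor (tray 0, 0, 4 mm), axes as the tray's: a 36 mm wide opening (y -18 to 18 mm) in a wall 6 mm thick (x -3 to 3 mm). Its flared mouth on the pan side has wings that run out to x -21 mm, y +-43 mm
- slot (a point): middle of the slot, on its floor, axes as the tray's: level with the pan, 40 mm wide, from the gate 106 mm along x to an end stop (tray x 3 to 109 mm). It holds the three cells in a row; a cell pushed in pushes those before it along
- cell_1_mid (a point): one of three identical loose round lens cells (black cylinder 30 mm across, 18 mm tall, a glass lens in its flat top, about 45 g), lying flat in the wide pan of the tray. The point is its centre, 9 mm above the tray floor; z is its axis, up
- cell_2_mid (a point): one of three identical loose round lens cells (black cylinder 30 mm across, 18 mm tall, a glass lens in its flat top, about 45 g), lying flat in the wide pan of the tray. The point is its centre, 9 mm above the tray floor; z is its axis, up
- cell_3_mid (a point): one of three identical loose round lens cells (black cylinder 30 mm across, 18 mm tall, a glass lens in its flat top, about 45 g), lying flat in the wide pan of the tray. The point is its centre, 9 mm above the tray floor; z is its axis, up
- vial_b: small amber vial with a black cap, 21 mm across, 46 mm tall, standing on the bench beside the slot; origin under its centre; leave alone
- sample_cup_1: small white open cup, 44 mm across, 36 mm tall, standing on the bench beside the slot; origin under its centre; leave alone
- tape_roll: beige roll of tape lying flat, 73 mm across, 19 mm tall, on the bench on the robot's side of the pan; origin under its centre; leave alone
Not all that is in view belongs to the job. Leave any blue look-alike of the part that bears cell_3_mid alone.

How it is judged (in metres and radians):
On the way, in this order (a step that is already met when the one before it is completed fails the run):
1. one cell is wholly through the gate while the other two are still back in the pan, clear of the gate's mouth ((((x of cell_1_mid in the frame of tray between 0.016 and 0.11 m and y of cell_1_mid in the frame of tray between -0.02 and 0.02 m and z of cell_1_mid in the frame of tray below 0.016 m and angle between cell_1_mid's own z axis and vertical below 0.15 rad) and x of each of cell_2_mid, cell_3_mid in the frame of tray below -0.032 m) or ((x of cell_2_mid in the frame of tray between 0.016 and 0.11 m and y of cell_2_mid in the frame of tray between -0.02 and 0.02 m and z of cell_2_mid in the frame of tray below 0.016 m and angle between cell_2_mid's own z axis and vertical below 0.15 rad) and x of each of cell_1_mid, cell_3_mid in the frame of tray below -0.032 m) or ((x of cell_3_mid in the frame of tray between 0.016 and 0.11 m and y of cell_3_mid in the frame of tray between -0.02 and 0.02 m and z of cell_3_mid in the frame of tray below 0.016 m and angle between cell_3_mid's own z axis and vertical below 0.15 rad) and x of each of cell_1_mid, cell_2_mid in the frame of tray below -0.032 m))), for 0.1 s.
2. two cells are wholly through the gate while the third is still back in the pan, clear of the gate's mouth (((x of cell_1_mid in the frame of tray below -0.032 m and (x of cell_2_mid in the frame of tray between 0.016 and 0.11 m and y of cell_2_mid in the frame of tray between -0.02 and 0.02 m and z of cell_2_mid in the frame of tray below 0.016 m and angle between cell_2_mid's own z axis and vertical below 0.15 rad) and (x of cell_3_mid in the frame of tray between 0.016 and 0.11 m and y of cell_3_mid in the frame of tray between -0.02 and 0.02 m and z of cell_3_mid in the frame of tray below 0.016 m and angle between cell_3_mid's own z axis and vertical below 0.15 rad)) or (x of cell_2_mid in the frame of tray below -0.032 m and (x of cell_1_mid in the frame of tray between 0.016 and 0.11 m and y of cell_1_mid in the frame of tray between -0.02 and 0.02 m and z of cell_1_mid in the frame of tray below 0.016 m and angle between cell_1_mid's own z axis and vertical below 0.15 rad) and (x of cell_3_mid in the frame of tray between 0.016 and 0.11 m and y of cell_3_mid in the frame of tray between -0.02 and 0.02 m and z of cell_3_mid in the frame of tray below 0.016 m and angle between cell_3_mid's own z axis and vertical below 0.15 rad)) or (x of cell_3_mid in the frame of tray below -0.032 m and (x of cell_1_mid in the frame of tray between 0.016 and 0.11 m and y of cell_1_mid in the frame of tray between -0.02 and 0.02 m and z of cell_1_mid in the frame of tray below 0.016 m and angle between cell_1_mid's own z axis and vertical below 0.15 rad) and (x of cell_2_mid in the frame of tray between 0.016 and 0.11 m and y of cell_2_mid in the frame of tray between -0.02 and 0.02 m and z of cell_2_mid in the frame of tray below 0.016 m and angle between cell_2_mid's own z axis and vertical below 0.15 rad)))), for 0.1 s.
At the end, for the whole second after the job is handed in: all three cells lie flat on the floor of the slot (within about 9 degrees), wholly through the gate (centres at least 16 mm past its middle), between the slot's walls (x of cell_1_mid in the frame of tray between 0.016 and 0.11 m and y of cell_1_mid in the frame of tray between -0.02 and 0.02 m and z of each of cell_1_mid, cell_2_mid, cell_3_mid in the frame of tray below 0.016 m and angle between each of cell_1_mid, cell_2_mid, cell_3_mid's own z axis and vertical below 0.15 rad and x of cell_2_mid in the frame of tray between 0.016 and 0.11 m and y of cell_2_mid in the frame of tray between -0.02 and 0.02 m and x of cell_3_mid in the frame of tray between 0.016 and 0.11 m and y of cell_3_mid in the frame of tray between -0.02 and 0.02 m); the robot touches nothing.
It fails at once if a cell is lifted more than 8 mm off the tray floor (z of any of cell_1_mid, cell_2_mid, cell_3_mid in the frame of tray above 0.021 m).
It fails at once if the vial, the cup or the tape roll is shifted more than 15 mm (distance of any of vial_b, sample_cup_1, tape_roll from where it was at the start of the episode above 0.015 m).
It fails at once if the vial, the cup or the tape roll is tipped (angle between any of vial_b, sample_cup_1, tape_roll's own z axis and vertical above 0.4 rad).
It also fails if it takes over 67 s, if anything falls off the work surface, if the arm or the gripper's body presses on something with over 40 N, if the wrist force passes 120 N, or if a joint passes its speed limit or range.

## Robot

A 6-joint arm with a two-finger parallel gripper is mounted at the origin on a cart in front of the work surface, level with it; the furniture and walls round the work are solid. World frame = base frame: x ahead of the robot, y to its left, z up, the work surface at z = 0. Lengths are in mm, angles in rad, forces in N, time in s.
With the tool pointing down it reaches from about 300 to 775 mm from the base axis. Payload 14.6 kg.
Tool frame: the origin (TCP) lies on the mounting face of the last link; the fingertips stand 199 mm ahead of it and the grasp point (between the pads) lies 180 mm ahead of it (manip.tcp_to_grasp is the distance from the TCP to the grasp point, in mm); z points along the fingers, y is the line along which they close (so a half turn about z gives the same grasp; the last joint's range is limited). The gripper opens to 94 mm and grips with 3 to 60 N. Pads are 16 mm wide; open, the fingers measure 119 mm over their backs; the gripper's body (75 mm by 177 mm) begins 78 mm behind the grasp point.
Start: joints at [1.196, 0.3, 1.521, -0, 1.321, -0.067], TCP at [166.627, 524.143, 404.646] pointing down, gripper open.
Joint ranges: [-3.03, 3.03], [-0.79, 2.21], [0.23, 2.52], [-1.04, 4.18], [0, 3.07], [-2.55, 2.55]. Speed limits (rad/s): [2.22, 2.22, 2.57, 3.14, 3.14, 3.14].

## Interface

Orientations are given as a rotation vector (axis times angle).
In Python, from rig import manip, ungrasp, clamp, observe, optics gives the robot as it stands. The module is installed in compiled form; this text tells all that it offers. Calls block until the motion is done:
- manip.goto(position, orientation): joint-space move of the TCP to a pose.
- manip.line_to(position, rot=None, speed=150): straight line of the TCP; rot=None keeps the orientation; speed is the mean speed in mm/s.
- manip.move_joints(angles): joint-space move.
- ungrasp() and clamp(grip_force=None): open the fingers fully, or close them until they stop; grip_force is the grip in N (None keeps the last).
- manip.dwell(seconds).
- manip.inverse_kinematics(position, orientation): joint angles nearest the present ones, or None.
- observe(): the state.
- optics.camera(name): name is "scene" or "top" or "wrist"; returns the picture (420x560x3 uint8, red, green, blue); there is no depth.
- optics.calibration(name): a dict with "vertical_fov" (degrees; the focal length in pixels is half the picture's height over the tangent of half this angle, whatever the lens; pixels are square), "cx", "cy" (the principal point, pixels), "R" (3x3) and "t" (3): a world point X has camera coordinates R X + t; the wrist camera has in their place "tool_from_camera" (4x4, takes a point from camera to tool coordinates, whose origin is the TCP and whose axes are the flange's). Camera axes: x right, y down, z forward; pixel columns grow to the right and rows downward; lengths in mm; the calibration is good to about 2 mm. A picture is of the moment at which its call begins: read the wrist's pose just before it. calibration takes no time and is no camera call.
A pose or a line that the arm cannot do raises manip.PlanningError and nothing moves.
- manip.finish_job(): hands the job in; it is judged then, once.
The state is a dict: "time_s": time; "joint_positions": joint angles; "qvel": joint speeds; "effort": joint torques, N m; "eef_pos": TCP position; "tcp_rot": TCP orientation; "ft_force": force on the tool from outside, world axes, zero at the start; "wrist_torque": the same for the moment, N m; "finger_gap": finger opening in mm; "gripper_force": force on a finger pad.
Only numpy, scipy, OpenCV 4.12 (cv2) and the standard library are available. Lean on these libraries where they do the work, as an engineer would, in place of code of your own. Each camera call takes 0.05 s, during which the arm holds its last target. There are 200 camera calls.

## Working session

There is one attempt and no reset: what is moved stays moved. The work goes in short steps, each a Python script; the robot and the scene stay as the last script left them, time stands still between calls to the robot, and variables do not carry over. Pictures are saved under pics/ and viewed, at most 10 in all, crops included, and the job is handed in when it is done.

```bash
mkdir -p pics
python3 - <<'E'
from rig import manip, observe, optics
import cv2
for n in("top","scene"):
    im=optics.camera(n); cv2.imwrite(f"pics/{n}0.png",im[:,:,::-1]); c=optics.calibration(n); print(n,c)
print(optics.calibration("wrist"))
s=observe(); print(s["time_s"],s["eef_pos"],s["tcp_rot"],s["finger_gap"])
E
```

```text
top {'vertical_fov': 52.39997793378238, 'cx': 285.9405313047317, 'cy': 215.6830061438302, 'R': array([[ 0.10409143, -0.99455483, -0.00506598],
       [-0.96489697, -0.09974989, -0.24294812],
       [ 0.24111989,  0.03017697, -0.97002605]]), 't': array([ 58.65874758, 570.12507938, 762.65686116])}
scene {'vertical_fov': 48.27811297883935, 'cx': 279.71258277421947, 'cy': 206.54357599844022, 'R': array([[ 0.91604075, -0.40088922,  0.01253705],
       [-0.26774089, -0.63446984, -0.72509505],
       [ 0.29863718,  0.66085993, -0.68853467]]), 't': array([-470.70702332,  251.53678031,  636.08723919])}
{'vertical_fov': 61.336919998268336, 'cx': 276.1482300952109, 'cy': 208.77709674298163, 'tool_from_camera': array([[ 6.89158895e-04, -9.69949786e-01, -2.43304208e-01,
         7.10222076e+01],
       [ 9.99999597e-01,  5.28480306e-04,  7.25672845e-04,
        -1.20027525e+00],
       [-5.75284738e-04, -2.43304610e-01,  9.69949759e-01,
         2.04172867e+01],
       [ 0.00000000e+00,  0.00000000e+00,  0.00000000e+00,
         1.00000000e+00]])}
0.1 [166.6121118  524.13181035 404.15912413] [-4.81539401e-01 -3.10423699e+00  1.52370010e-03] 94.043011519446
```

View pics/top0.png

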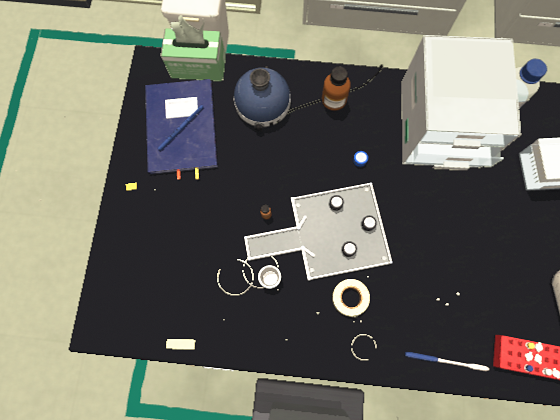

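View pics/scene0.png

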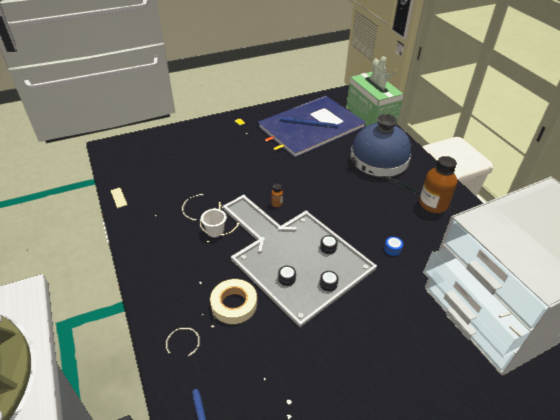

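The tray's pan is centred near (341,231) in the top view, and the slot runs left to about (246,248). There are four candidate cells. Three black ones lie in the pan at (337,203), (369,223) and (349,249), and these fit the description. The blue one at (361,158) is outside the tray and is the look-alike, so I'll leave it alone. I'll confirm this in an enlarged crop and measure.

```bash
cat > h.py <<'E'
import numpy as np, cv2
from rig import optics
def cal(n):
    c=optics.calibration(n); f=210/np.tan(np.radians(c["vertical_fov"]/2)); return c,f
def back(n,uv,z):
    c,f=cal(n); R=np.array(c["R"]); o=-R.T@c["t"]
    d=R.T@np.array([(uv[0]-c["cx"])/f,(uv[1]-c["cy"])/f,1]); return o+d*(z-o[2])/d[2]
def proj(n,X):
    c,f=cal(n); p=np.array(c["R"])@X+c["t"]; return np.array([c["cx"]+f*p[0]/p[2],c["cy"]+f*p[1]/p[2]])
E
python3 - <<'E'
from h import *
im=cv2.imread("pics/top0.png")
cv2.imwrite("pics/crop1.png",cv2.resize(im[145:295,230:430],None,fx=4,fy=4,interpolation=cv2.INTER_CUBIC))
# rough metric
for uv in [(291,198),(373,184),(391,263),(312,278),(245,237),(248,258)]: print(uv,back("top",uv,10).round(1))
for uv in [(337,203),(369,223),(349,249)]: print(uv,back("top",uv,22).round(1))
E
```

```text
(291, 198) [615.6 112.6  10. ]
(373, 184) [664.5 -58.5  10. ]
(391, 263) [ 499.1 -104.2   10. ]
(312, 278) [452.2  53.2  10. ]
(245, 237) [522.  198.9  10. ]
(248, 258) [479.2 187.2  10. ]
(337, 203) [611.1  15.9  22. ]
(369, 223) [575.2 -52.8  22. ]
(349, 249) [516.9 -15.6  22. ]
```

View pics/crop1.png

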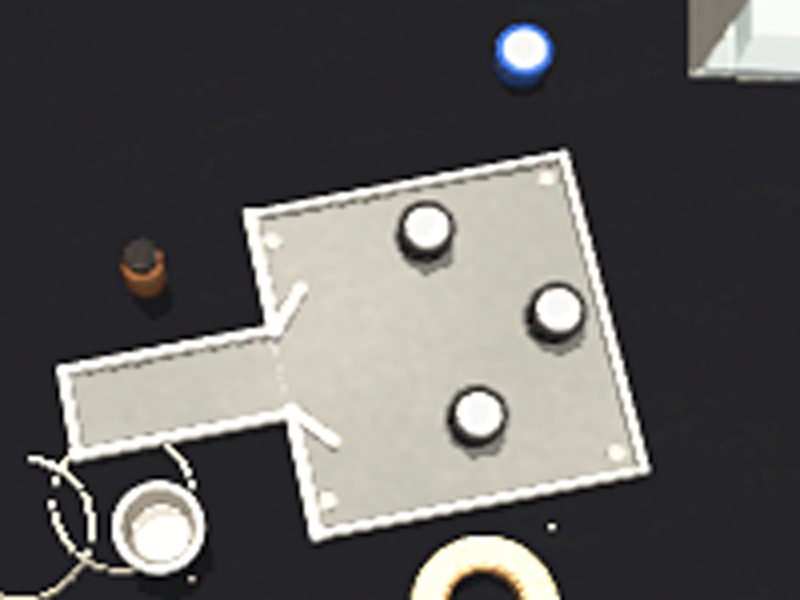

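The crop confirms it: the three black-bodied cells with white lens tops are at crop (428,228), (557,312) and (478,414), inside the pan. The blue one at crop (524,50) is outside. Next I fit the tray pose from the wall corners.

Run:
```python
from h import *
from scipy.optimize import least_squares
f=lambda p:(np.array(p)+.5)/4-.5+np.array([230,145])
C=[(246,210),(567,151),(650,470),(315,540),(57,367),(76,461)]
W=np.array([back("top",f(p),10)[:2] for p in C])
def M(t): return np.array([(3,-84-t),(-169-t,-84-t),(-169-t,84+t),(3,84+t),(109+t,-20-t),(109+t,20+t)])
def T(q,P): c,s=np.cos(q[2]),np.sin(q[2]); return P@np.array([[c,s],[-s,c]])+q[:2]
best=None
r=least_squares(lambda q:(T(q,M(q[3]))-W).ravel(),[530,80,1.85,4],loss="soft_l1")
print(r.x,(T(r.x,M(r.x[3]))-W).round(1).tolist())
c,s=np.cos(r.x[2]),np.sin(r.x[2]);R=np.array([[c,-s],[s,c]])
for p in [(428,228),(557,312),(478,414)]:
    w=back("top",f(p),22)[:2]; print(w.round(1),"tray",((w-r.x[:2])@R).round(1))
for p in [(302,287),(337,441),(276,328),(293,410)]: print("wing",((back("top",f(p),10)[:2]-r.x[:2])@R).round(1))
for p,z in [((478,600),19),((143,285),0),((158,535),0)]: print("obst",((back("top",f(p),z)[:2]-r.x[:2])@R).round(1))
```

```text
[533.29989857  84.50014163   1.87249693   4.39768937] [[-0.7, 1.1], [1.4, 0.0], [-0.7, -0.9], [-0.1, 0.9], [-0.2, -1.4], [0.8, 0.1]]
[614.   16.9] tray [-88.5 -56.9]
[575.9 -52.5] tray [-143.5   -0. ]
[518.7 -15.7] tray [-91.4  43.7]
wing [-18.7 -41.7]
wing [-19.4  41.4]
wing [ -0.9 -22.8]
wing [-0.6 21.2]
obst [-70.3 134.1]
obst [ 62.9 -61.8]
obst [79.7 69.4]
```

```bash
cat >> h.py <<'E'
from rig import manip, observe, clamp, ungrasp
from scipy.spatial.transform import Rotation as Ro
O=np.array([533.3,84.5]); TH=1.8725; c_,s_=np.cos(TH),np.sin(TH); RT=np.array([[c_,-s_],[s_,c_]])
def w(p,z): return np.append(RT@np.array(p,float)+O, z+199)
def t(X): return RT.T@(np.array(X)[:2]-O)
def rot(d):
    "tool down, x along +-d (tray frame); pick the one nearer in joint 6"
    d=np.append(RT@np.array(d,float)/np.linalg.norm(d),0); out=[]
    for x in (d,-d):
        out.append(Ro.from_matrix(np.c_[x,np.cross([0,0,-1],x),[0,0,-1]]).as_rotvec())
    return out
def behind(p,d,gap=31,hi=70):
    a=np.array(p)-gap*np.array(d); js=[(manip.inverse_kinematics(w(a,hi),r),r) for r in rot(d)]
    js=[(abs(j[5]),r) for j,r in js if j is not None]; r=min(js,key=lambda k:k[0])[1]
    manip.goto(w(a,hi),r); manip.line_to(w(a,13.5),speed=150); return a
def push(p,d,end,speed=70,hi=70):
    "push cell at tray p along unit d until its centre is at end"
    behind(p,d); b=np.array(end)-23*np.array(d)
    manip.line_to(w(b,13.5),speed=speed); s=observe(); print("F",np.round(s["ft_force"],1),"fist",t(s["eef_pos"]).round(1),"z",round(s["eef_pos"][2]-199,1),"t",s["time_s"])
    manip.line_to(w(b-8*np.array(d),13.5),speed=80); manip.line_to(w(b-8*np.array(d),hi),speed=200)
def cells(im):
    "bright lens discs inside the tray -> tray coords"
    ref=cv2.imread("pics/top0.png"); T=ref[241:260,340:360]  # cell C patch
    m=cv2.matchTemplate(im,T,cv2.TM_CCOEFF_NORMED); off=proj("top",np.r_[RT@np.array([-91.4,43.7])+O,22])-[340,241]; o=[]
    for _ in range(12):
        _,v,_,q=cv2.minMaxLoc(m)
        if v<.6: break
        P=t(back("top",np.array(q)+off,22)); cv2.circle(m,q,8,-1,-1)
        if -175<P[0]<112 and abs(P[1])<86: o.append((P.round(1).tolist(),round(v,2)))
    return o
def look(name):
    im=np.ascontiguousarray(optics.camera("top")[:,:,::-1]); cv2.imwrite(f"pics/{name}.png",im); return cells(im)
E
python3 - <<'E'
from h import *
print(cells(cv2.imread("pics/top0.png")))
clamp(); print(observe()["finger_gap"])
push([-143.5,0],[1,0],[28,0])
print(look("b1"))
E
```

```text
[([-91.4, 43.7], 1.0), ([-144.3, -0.9], 0.95), ([-87.3, -56.1], 0.89)]
0.48219019625114157
F [0.6 0.  0.1] fist [4.9 0. ] z 13.5 t 7.4083
[]
```

View pics/b1.png

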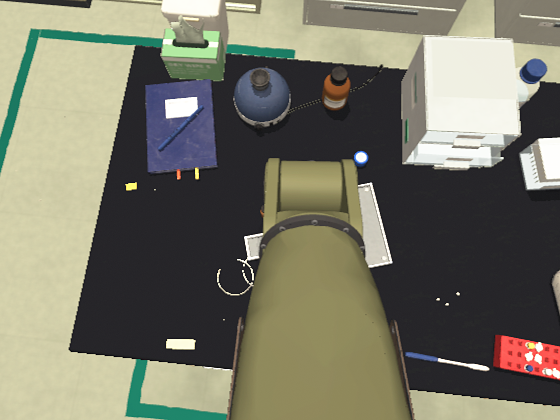

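The arm hides the tray in the top view (it covers columns 235–410), so I'll swing joint 1 aside before each look.

```bash
cat >> h.py <<'E'
_l=look
def look(name):
    j=np.array(observe()["joint_positions"]); j[0]=1.25; j[1]-=.25; manip.move_joints(j); return _l(name)
E
python3 - <<'E'
from h import *
print(look("b2"),observe()["time_s"])
im=cv2.imread("pics/b2.png"); cv2.imwrite("pics/b2c.png",cv2.resize(im[145:295,230:430],None,fx=4,fy=4,interpolation=cv2.INTER_CUBIC))
E
```

```text
[([-91.4, 43.7], 1.0), ([-87.3, -56.1], 0.89), ([30.3, 0.3], 0.88)] 10.4
```

View pics/b2c.png

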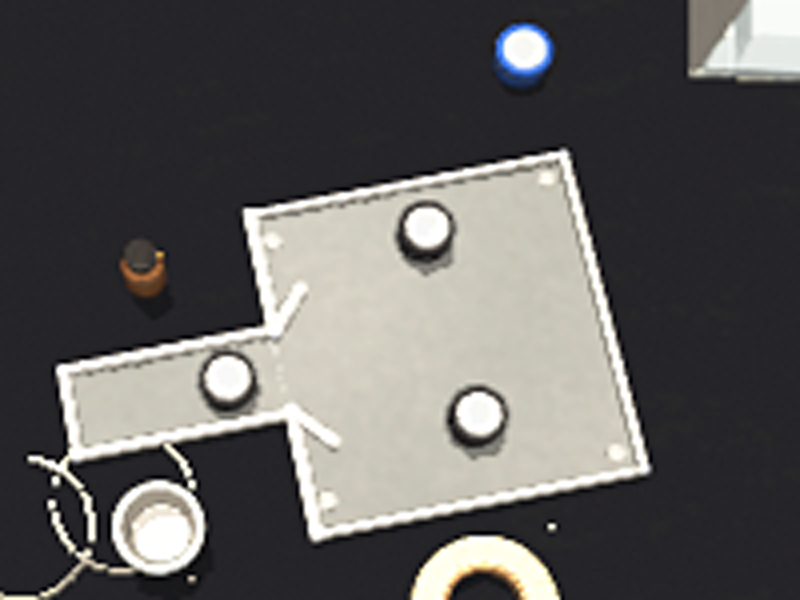

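The first cell is in the slot at crop (228,379), tray x ≈ 30, y ≈ 0, and the other two haven't moved. Next is the cell at tray (-88,-57): push it sideways to the centreline, then look.

Run:
```python
from h import *
push([-88,-56.5],[0,1],[-88,-2])
r=look("a1"); print(r)
a=min(r,key=lambda k:abs(k[0][0]+88)+abs(k[0][1]))[0]
if abs(a[1])<5 and abs(a[0]+88)<6:
    push(a,[1,0],[28,a[1]*.5])
    print(look("a2"),observe()["time_s"])
```

```text
F [0.6 0.1 0.2] fist [-88.  -25.2] z 13.5 t 14.55
[([-91.4, 43.7], 1.0), ([-86.9, 0.4], 0.96), ([30.3, 0.3], 0.88)]
F [ 0.5 -0.8  0.1] fist [4.8 0.2] z 13.4 t 22.9917
[([-91.4, 43.7], 1.0), ([30.3, 0.3], 0.84), ([59.5, 0.8], 0.78)] 25.9333
```

Two cells are through. Now the third, pushed toward -y and then +x.

Run:
```python
from h import *
push([-91,43.7],[0,-1],[-91,2])
r=look("c1"); print(r)
a=min(r,key=lambda k:abs(k[0][0]+91)+abs(k[0][1]))[0]
if abs(a[1])<5 and abs(a[0]+91)<6:
    push(a,[1,0],[28,a[1]*.5])
    print(look("c2"),observe()["time_s"])
im=cv2.imread("pics/c2.png"); cv2.imwrite("pics/c2c.png",cv2.resize(im[145:295,230:430],None,fx=4,fy=4,interpolation=cv2.INTER_CUBIC))
```

```text
F [ 0.1  1.6 -0.1] fist [-91.   25.2] z 13.4 t 29.725
[([-91.0, 1.2], 0.89), ([30.3, 0.3], 0.84), ([59.5, 0.8], 0.78)]
F [ 0.2  0.5 -1.3] fist [4.8 0.6] z 13.4 t 37.9167
[([30.3, 0.3], 0.8), ([59.5, 0.8], 0.76), ([88.6, 1.2], 0.71)] 40.8583
```

View pics/c2c.png

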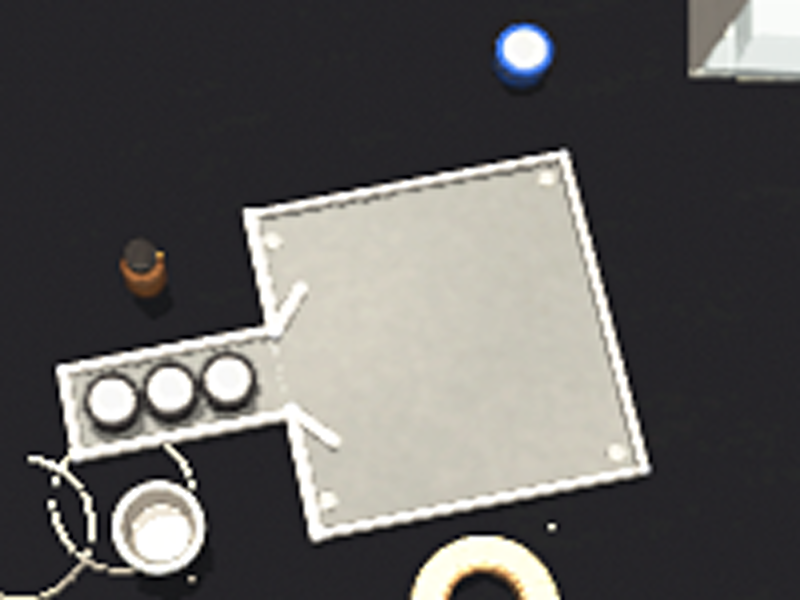

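All three cells lie in the slot at crop (228,379), (170,390) and (112,401), and the vial, cup and tape roll haven't moved. Handing in.

```bash
python3 -c "
from rig import manip; print(manip.finish_job())"
```

```text
the job is handed in; nothing more can be done
None
```

All three cells were pushed one at a time through the gate and lie in the slot at tray x of about 30, 60 and 89 mm; the vial, cup and tape roll show no movement in the last picture, and the job was handed in at about 41 s (no verdict was returned).

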